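# Put the wrench sockets back from the rail into their bored blocks

## Robot

A 6-joint arm with a two-finger parallel gripper is mounted at the origin on the work surface. World frame = base frame: x ahead of the robot, y to its left, z up, the work surface at z = 0. Lengths are in m, angles in rad, forces in N, time in s.
With the tool pointing down it reaches from about 0.25 to 0.775 m from the base axis. Payload 4 kg.
Tool frame: the origin (TCP) lies midway between the tips of the shut fingers; the grasp point (between the pads) lies 19 mm behind it; y points along the fingers, x is the direction in which the jaws open and shut, and the axes are right-handed (so a half turn about y gives the same grasp; the last joint's range is limited). The gripper opens to 85 mm and grips with 20 to 120 N. Pads are 22 mm wide; open, the fingers measure 114 mm over their backs; the gripper's body (76 mm by 85 mm) begins 54 mm behind the grasp point. The pads swing forward as they close: fully open they stand 13 mm farther back than shut.
Start: joints at [-1.291, 0.087, 1.371, -0, 1.684, -0.103], TCP at [0.205, -0.51, 0.231] pointing down, gripper open.
Joint ranges: [-3.1, 3.1], [-0.76, 2.03], [0.27, 2.55], [-1.08, 4.22], [0.17, 2.65], [-2.57, 2.57]. Speed limits (rad/s): [2.79, 2.79, 3.14, 3.14, 3.14, 3.14].

## Interface

Orientations are given as a unit quaternion [w, x, y, z].
In Python, from cell import bot, optics gives the robot as it stands.
- The arm moves only by the tool move_arm, never from a script. Its argument "moves" is a list of rows, each a list of 5 numbers: the shift along the tool's x, y, z in mm, then the turn about the tool's y in rad, then the finger opening in mm, from 0 to 85.4. A call has 1 to 20 rows; each row is the pose to reach, as a shift and turn from the pose commanded when the call began, along the tool's axes at that moment; what a row does not reach only later rows make up. A row lasts 1/8 s, in which the tool goes at most 62.5 mm and 10.7 degrees, less where a joint would pass 70% of its speed; a pose out of reach is approached as far as the arm can. A call with a gripper value outside its range is refused whole. The fingers move at their own pace and stop on an object; "newtons" is the grip in N (left out, the last holds). Time passes only in rows, so rows that repeat a pose let the fingers close. It gives the time, the measured TCP pose, the force and the opening at its end, in the units of the state.
- bot.get_obs(): the state, without advancing time (a new reading comes with each control period).
- optics.snapshot(name): name is "scene" or "top"; returns a dict with "pixels" (384x512x3 uint8, blue, green, red), "intrinsics" (3x3 intrinsics, pixels), "world_to_cam" (4x4, takes a point from world to camera coordinates). Camera axes: x right, y down, z forward; pixel columns grow to the right and rows downward; lengths in m; the calibration is good to about 2 mm. A picture is of the moment at which its call begins. There is no depth.
- bot.hand_in(): hands the job in, once; it reports no verdict.
The state is a dict: "t": time; "joints": joint angles; "qvel": joint speeds; "joint_torque": joint torques, N m; "tool_pos": TCP position; "ee_rot": TCP orientation; "ft_force": force on the tool from outside, world axes, zero at the start; "torque": the same for the moment, N m; "width": opening from 0.0 (shut) to 1.0 (fully open).
Only numpy, scipy, OpenCV 4.12 (cv2) and the standard library are available. Lean on these libraries where they do the work, as an engineer would, in place of code of your own. Each camera call takes 0.05 s, during which the arm holds its last target.

## Task

The four chromed wrench sockets standing on the dark steel rail belong in the bored wooden blocks in the black tray. Put every socket back in the block bored for its size (the smallest socket in the smallest bore, and so on up to the largest in the largest), standing flat on the bottom of the bore with its hexagon opening up. Lower them in rather than dropping them, and leave the ratchet and the screwdriver where they lie.

Things in the scene. Friction and masses are not known exactly. Their poses are not given: they have to be found in the camera images.
- socket_22: Chromed hexagon socket: upright cylinder, 22 mm outside diameter, 38 mm tall, about 65 g, 15 mm hexagon opening on top. Origin: centre of its underside, z up, x and y arbitrary. All four start 72 mm apart in a straight row, in any order, on a fixed dark rail before or behind the tray, underside 10 mm above the bench, each over a loose 9 mm post 11 mm tall, no catch.
- socket_30: Chromed hexagon socket: upright cylinder, 30 mm outside diameter, 42 mm tall, about 100 g, 22 mm hexagon opening on top. Origin: centre of its underside, z up, x and y arbitrary. Grip it round the outside, fingers closing across the row, where nothing stands beside it. On the rail its underside is 10 mm above the bench.
- socket_40: Chromed hexagon socket: upright cylinder, 40 mm outside diameter, 47 mm tall, about 190 g, 30 mm hexagon opening on top. Origin: centre of its underside, z up, x and y arbitrary. Stands on the rail like the others (underside 10 mm above the bench).
- socket_50: Chromed hexagon socket: upright cylinder, 50 mm outside diameter, 54 mm tall, about 330 g, 38 mm hexagon opening on top. Origin: centre of its underside, z up, x and y arbitrary. Stands on the rail like the others (underside 10 mm above the bench).
- block_34: Wooden block 78 mm square, 18 mm thick, with a central blind bore 34 mm wide, 12 mm deep, black floor, 4 mm chamfer: for the 22 mm socket. Origin: centre of its underside, 3 mm above the bench; bore floor 6 mm and top 18 mm above the origin; z up, y along the row. The four blocks sit in any order, 80 mm apart in a straight row, in a fixed black tray whose 12 mm rim is just outside them.
- block_42: Wooden block 78 mm square, 18 mm thick, with a central blind bore 42 mm wide, 12 mm deep, black floor, 4 mm chamfer: for the 30 mm socket. Origin: centre of its underside, 3 mm above the bench; bore floor 6 mm and top 18 mm above the origin; z up, y along the row. In its bore the socket stands out 30 mm above the block.
- block_52: Wooden block 78 mm square, 18 mm thick, with a central blind bore 52 mm wide, 12 mm deep, black floor, 4 mm chamfer: for the 40 mm socket. Origin: centre of its underside, 3 mm above the bench; bore floor 6 mm and top 18 mm above the origin; z up, y along the row. In its bore the socket stands out 35 mm above the block.
- block_62: Wooden block 78 mm square, 18 mm thick, with a central blind bore 62 mm wide, 12 mm deep, black floor, 4 mm chamfer: for the 50 mm socket. Origin: centre of its underside, 3 mm above the bench; bore floor 6 mm and top 18 mm above the origin; z up, y along the row. In its bore the socket stands out 42 mm above the block.
- ratchet: Bystander: ratchet handle, steel head and black grip, 258 mm long, lying on the bench to the robot's right. Origin: on its underside, about midway along it; x towards the head. Leave it alone.
- screwdriver: Bystander: screwdriver with a red handle, 200 mm long, lying on the bench to the robot's left. Origin: on its underside, midway along it; x towards the tip. Leave it alone.
Not all that is in view belongs to the job. What is shaped like the block_34 but green, pink or red is not meant.

How it is judged:
At the end, for the whole second after the job is handed in: Each socket (22, 30, 40, 50 mm) stands in the block with its bore (34, 42, 52, 62 mm): within 9 mm of the bore's axis, its underside within 3 mm of the bore's floor, upright within 0.1 rad with the hexagon up, at rest and released (horizontal distance between socket_22 and block_34 below 0.009 m and z of socket_22 in the frame of block_34 between 0.003 and 0.009 m and angle between each of socket_22, socket_30, socket_40, socket_50's own z axis and vertical below 0.1 rad and linear speed of each of socket_22, socket_30, socket_40, socket_50 below 0.02 m/s and angular speed of each of socket_22, socket_30, socket_40, socket_50 below 0.2 rad/s and horizontal distance between socket_30 and block_42 below 0.009 m and z of socket_30 in the frame of block_42 between 0.003 and 0.009 m and horizontal distance between socket_40 and block_52 below 0.009 m and z of socket_40 in the frame of block_52 between 0.003 and 0.009 m and horizontal distance between socket_50 and block_62 below 0.009 m and z of socket_50 in the frame of block_62 between 0.003 and 0.009 m); the robot touches nothing.
It fails at once if a socket is dropped into its bore (faster than 0.7 m/s there, a fall of about 25 mm) ((linear speed of socket_22 above 0.7 m/s and horizontal distance between socket_22 and block_34 below 0.03 m and z of socket_22 in the frame of block_34 below 0.05 m) or (linear speed of socket_30 above 0.7 m/s and horizontal distance between socket_30 and block_42 below 0.03 m and z of socket_30 in the frame of block_42 below 0.05 m) or (linear speed of socket_40 above 0.7 m/s and horizontal distance between socket_40 and block_52 below 0.03 m and z of socket_40 in the frame of block_52 below 0.05 m) or (linear speed of socket_50 above 0.7 m/s and horizontal distance between socket_50 and block_62 below 0.03 m and z of socket_50 in the frame of block_62 below 0.05 m)).
It fails at once if the ratchet or the screwdriver is moved more than 25 mm (distance of any of ratchet, screwdriver from where it was at the start of the episode above 0.025 m).
It also fails if it takes over 80 s, if anything falls off the work surface, if the arm or the gripper's body presses on something with over 40 N, if the wrist force passes 120 N, or if a joint passes its speed limit or range.

## Working session

There is one attempt and no reset: what is moved stays moved. The work goes in short steps, Python scripts to look and compute and a tool call to move; the robot and the scene stay as the last step left them, time stands still between calls to the robot, and variables do not carry over. Pictures are saved under pics/ and viewed, and the job is handed in when it is done.

Besides the shell and the picture viewer there is one more tool, called after "Request:" by a JSON object that holds its "op" and its "data". move_arm: Moves the arm, as the interface text tells. Its arguments: {"type":"object","properties":{"moves":{"type":"array","items":{"type":"array","items":{"type":"number"}}},"newtons":{"type":"number"}},"required":["moves"]}

```bash
mkdir -p pics; ls; python3 - <<'E'
from cell import bot, optics
import cv2
for n in ("scene","top"):
    s=optics.snapshot(n); cv2.imwrite(f"pics/{n}0.png",s["pixels"]); print(s["intrinsics"],s["world_to_cam"])
o=bot.get_obs(); print(o)
E
```

```text
pics
[[455.33237322   0.         252.82810897]
 [  0.         455.33237322 192.27842312]
 [  0.           0.           1.        ]] [[-0.381001    0.92436994  0.01945398  0.22061975]
 [ 0.52589825  0.23397119 -0.81773377 -0.22963636]
 [-0.76044018 -0.30132657 -0.57526779  1.53297942]
 [ 0.          0.          0.          1.        ]]
[[438.0462056    0.         265.96276158]
 [  0.         438.0462056  192.12720807]
 [  0.           0.           1.        ]] [[-0.00975481 -0.99993564 -0.0057927   0.00354952]
 [-0.97505504  0.01079642 -0.22170048  0.54180388]
 [ 0.22174876  0.00348556 -0.97509761  1.24700771]
 [ 0.          0.          0.          1.        ]]
{'t': 0.1, 'joints': array([-1.29110406e+00,  8.79321691e-02,  1.37214135e+00,  1.43962769e-05,
        1.68358200e+00, -1.03087385e-01]), 'qvel': array([ 0.00141889, -0.00064905, -0.00356438,  0.00162302, -0.00055035,
        0.000336  ]), 'joint_torque': array([ 2.14805958e-03, -3.53017545e+01, -3.14217567e+01, -5.47872446e-05,
        7.99316447e-03,  2.51850327e-07]), 'tool_pos': array([ 0.20530684, -0.50975919,  0.23020885]), 'ee_rot': array([ 0.58645428, -0.58551007,  0.3963139 , -0.39520202]), 'ft_force': array([ 0.43791936,  0.6104104 , -0.38295823]), 'torque': array([0.05502414, 0.00907266, 0.03501276]), 'width': 0.9976598880187765}
```

View pics/scene0.png

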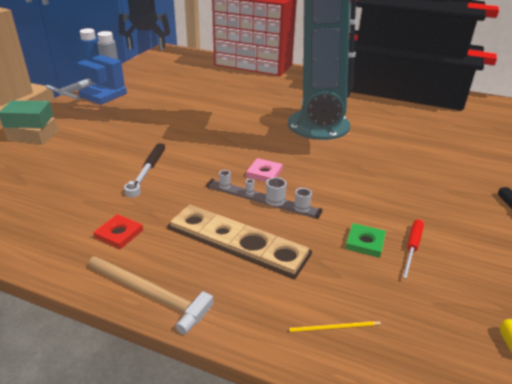

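View pics/top0.png

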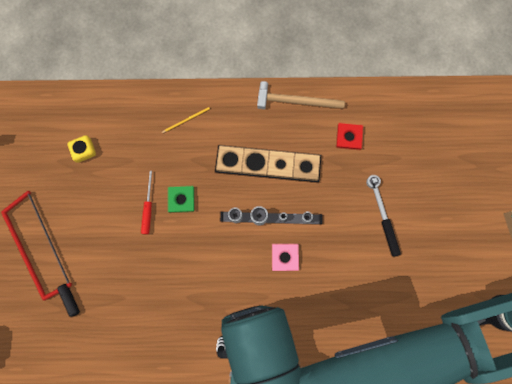

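```bash
cat > h.py <<'E'
import numpy as np, cv2
from cell import bot, optics
def ray(s,uv,z):
    W=np.array(s["world_to_cam"]);R=W[:3,:3];c=-R.T@W[:3,3]
    d=R.T@np.linalg.inv(s["intrinsics"])@np.array([uv[0],uv[1],1.]);return c+d*(z-c[2])/d[2]
def proj(s,p):
    W=np.array(s["world_to_cam"]);q=s["intrinsics"]@(W[:3,:3]@np.array(p)+W[:3,3]);return q[:2]/q[2]
E
python3 - <<'E'
from h import *
s=optics.snapshot("top"); p=s["pixels"]
c=cv2.resize(p[135:240,205:335],None,fx=6,fy=5.7,interpolation=cv2.INTER_CUBIC); 
c=cv2.resize(p[138:238,207:333],None,fx=6,fy=6,interpolation=cv2.INTER_CUBIC);cv2.imwrite("pics/crop1.png",c)
s=optics.snapshot("scene"); p=s["pixels"]
cv2.imwrite("pics/crop2.png",cv2.resize(p[160:280,160:330],None,fx=4.5,fy=4.5,interpolation=cv2.INTER_CUBIC))
from scipy.spatial.transform import Rotation as R
q=bot.get_obs()["ee_rot"];print(R.from_quat([*q[1:],q[0]]).as_matrix())
E
```

```text
[[ 3.73512859e-01 -3.83499319e-04  9.27624923e-01]
 [-9.27623967e-01  1.33898120e-03  3.73513028e-01]
 [-1.38531432e-03 -9.99999030e-01  1.44383535e-04]]
```

View pics/crop1.png

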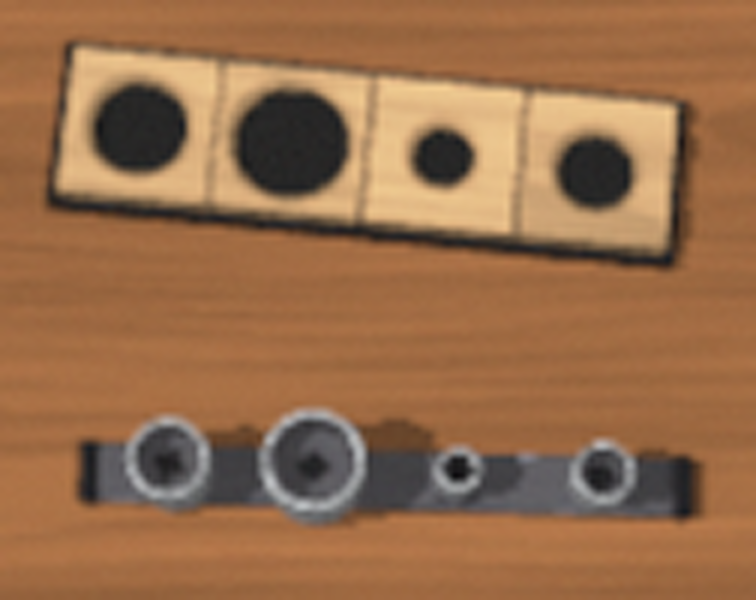

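View pics/crop2.png

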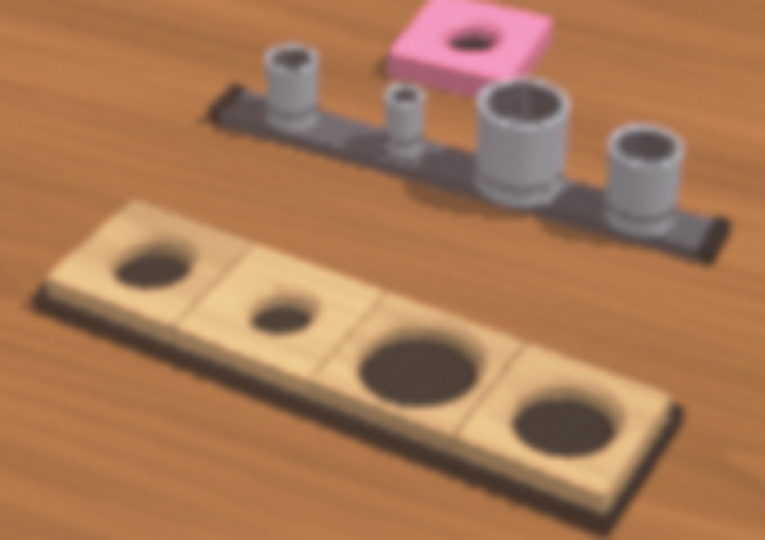

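```bash
cat > meas.py <<'E'
from h import *
s=optics.snapshot("top"); p=s["pixels"]
hsv=cv2.cvtColor(p,cv2.COLOR_BGR2HSV)
W=np.array(s["world_to_cam"]);print("cam",-W[:3,:3].T@W[:3,3])
# wood blocks: bright
x0,y0,x1,y1=207,138,333,238
F=6
c=cv2.resize(p[y0:y1,x0:x1],None,fx=F,fy=F,interpolation=cv2.INTER_CUBIC)
full=lambda u:( (np.array(u)+.5)/F-.5+np.array([x0,y0]))
h=cv2.cvtColor(c,cv2.COLOR_BGR2HSV)
wood=((h[...,2]>180)&(h[...,1]>60)&(h[...,1]<170)).astype(np.uint8)*255
wood[270:]=0
wood=cv2.morphologyEx(wood,cv2.MORPH_CLOSE,np.ones((15,15)))
cs,_=cv2.findContours(wood,cv2.RETR_EXTERNAL,cv2.CHAIN_APPROX_NONE)
k=max(cs,key=cv2.contourArea)
P=np.array([ray(s,full(q),.021)[:2] for q in k[:,0]])
r=cv2.minAreaRect((P*1000).astype(np.float32));print("wood rect mm",r)
bp=cv2.boxPoints(r)
d=(c.max(axis=2)<75).astype(np.uint8)*255; d[:50]=0;d[250:]=0
cs,_=cv2.findContours(d,cv2.RETR_EXTERNAL,cv2.CHAIN_APPROX_NONE)
for k in cs:
    a=cv2.contourArea(k); (u,rr)=cv2.minEnclosingCircle(k)
    if a>1500 and a/(3.14*rr*rr)>.75:
        e=cv2.fitEllipse(k);X=[ray(s,full(e[0]),z)[:2].round(4) for z in(.009,.021)]
        print("bore",full(e[0]).round(1),X, "dia mm",np.array(e[1])/F*1000*.0026)
g=((c.min(axis=2)>120)&(h[...,1]<50)).astype(np.uint8)*255; g[:380]=0
cv2.imwrite("pics/g.png",g)
cs,_=cv2.findContours(g,cv2.RETR_EXTERNAL,cv2.CHAIN_APPROX_NONE)
for k in cs:
    if cv2.contourArea(k)>400:
        e=cv2.fitEllipse(k); print("sock",e[0],full(e[0]).round(1),np.array(e[1]), [ray(s,full(e[0]),z)[:2].round(4) for z in (.052,.057,.064,.048)])
E
python3 meas.py
```

```text
cam [ 0.25180082 -0.00664676  1.33609297]
wood rect mm ((647.3722534179688, -8.532684326171875), (317.1620788574219, 78.68205261230469), 83.68292999267578)
bore [305.7 166.3] [array([ 0.6355, -0.1279]), array([ 0.632 , -0.1268])] dia mm [28.3813563  30.45677541]
bore [280.4 163.8] [array([ 0.6447, -0.0483]), array([ 0.6411, -0.0479])] dia mm [21.47003314 23.37192154]
bore [255.1 161.4] [array([0.6535, 0.0314]), array([0.6499, 0.0311])] dia mm [43.71724752 47.06047872]
bore [229.8 158.9] [array([0.6625, 0.1114]), array([0.6588, 0.1103])] dia mm [35.53537649 38.78128357]
sock (456.7772216796875, 470.36871337890625) [282.7 216. ] [40.33971405 45.56769943] [array([ 0.4707, -0.0511]), array([ 0.4698, -0.0509]), array([ 0.4686, -0.0507]), array([ 0.4713, -0.0512])]
sock (601.649658203125, 473.2728576660156) [306.9 216.5] [56.7755127  60.81892014] [array([ 0.4684, -0.1227]), array([ 0.4676, -0.1222]), array([ 0.4664, -0.1216]), array([ 0.4691, -0.123 ])]
sock (166.79498291015625, 459.7105712890625) [234.4 214.2] [80.10640717 83.94433594] [array([0.4775, 0.0925]), array([0.4767, 0.0921]), array([0.4754, 0.0916]), array([0.4783, 0.0928])]
sock (312.3183288574219, 461.70758056640625) [258.6 214.5] [101.20769501 105.45113373] [array([0.4758, 0.0204]), array([0.4749, 0.0203]), array([0.4737, 0.0201]), array([0.4765, 0.0205])]
```

View pics/g.png

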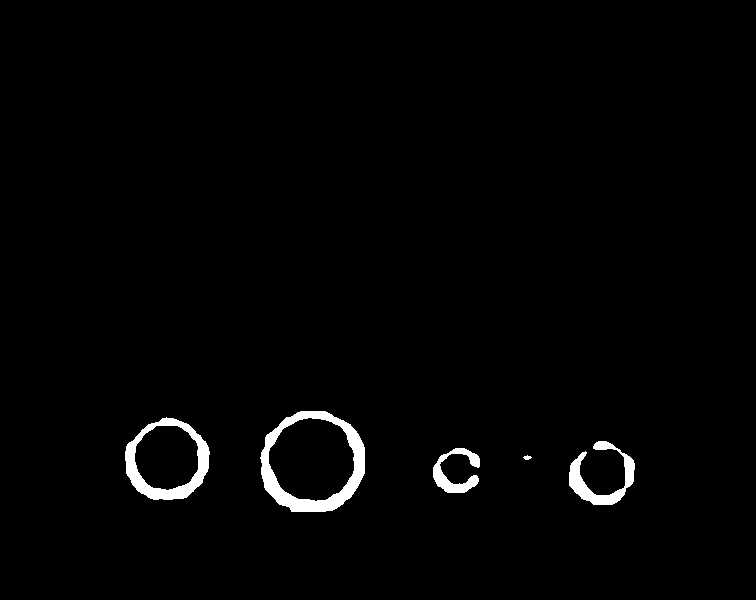

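Confusable with the targets: the green (181,199), pink (285,257) and red (350,136) blocks are decoys. The wooden blocks in the tray are 52 (230,159), 62 (255,161), 34 (280,164) and 42 (306,166). The sockets are 40 (234,214), 50 (259,214), 22 (283,216) and 30 (307,216). The close crops show all of these clearly, and the spacings (80 and 72 mm) and sizes agree. I'm starting with a turn to align the tool with the world axes, moving to above socket_22.

Request:
{"op": "move_arm", "data": {"moves": [[-12, 0, 16, -0.05, 85], [-37, 0, 48, -0.14, 85], [-64, 0, 82, -0.24, 85], [-91, 0, 117, -0.34, 85], [-118, 0, 151, -0.44, 85], [-145, 0, 186, -0.54, 85], [-172, 0, 220, -0.64, 85], [-199, 0, 255, -0.74, 85], [-226, 0, 289, -0.84, 85], [-253, 0, 324, -0.94, 85], [-280, 0, 358, -1.04, 85], [-305, 0, 391, -1.12, 85], [-320, 0, 410, -1.17, 85], [-326, 0, 418, -1.188, 85], [-326, 0, 418, -1.188, 85], [-326, 0, 418, -1.188, 85]], "newtons": 40}}

```text
t: 2.25
tool_pos: [0.471, -0.0522, 0.2314]
ee_rot: [-0.707, 0.707, -0.0, 0.0]
ft_force: [0.1, 0.1, -0.4]
width: 0.996
```

```bash
cat > st.py <<'E'
from h import *
from scipy.spatial.transform import Rotation as R
o=bot.get_obs();q=o["ee_rot"];print(o["t"],o["tool_pos"].round(4),o["width"],o["ft_force"].round(2));print(R.from_quat([*q[1:],q[0]]).as_matrix().round(4))
E
python3 st.py
```

```text
2.25 [ 0.471  -0.0522  0.2314] 0.9956536827213855 [ 0.13  0.12 -0.43]
[[ 1.e+00 -1.e-04  1.e-03]
 [-1.e-03 -5.e-04  1.e+00]
 [-1.e-04 -1.e+00 -5.e-04]]
```

Request:
{"op": "move_arm", "data": {"moves": [[0, 25, 1, 0, 85], [0, 60, 1, 0, 85], [0, 95, 1, 0, 85], [0, 130, 1, 0, 70], [0, 155, 1, 0, 70], [0, 175, 1, 0, 70], [0, 190, 1, 0, 70], [0, 200, 1, 0, 70], [0, 205, 1, 0, 70], [0, 205, 1, 0, 70]]}}

```text
t: 3.5
tool_pos: [0.4716, -0.0508, 0.0265]
ee_rot: [-0.707, 0.707, 0.0, 0.0]
ft_force: [0.0, -0.3, 0.5]
width: 0.819
```

```bash
python3 st.py; python3 - <<'E'
from h import *
for n in ("scene","top"):
    p=optics.snapshot(n)["pixels"]; c=p[150:290,150:340] if n=="scene" else p[130:270,195:345]
    cv2.imwrite(f"pics/a_{n}.png",cv2.resize(c,None,fx=4,fy=4,interpolation=cv2.INTER_CUBIC))
E
```

```text
3.5 [ 0.4716 -0.0508  0.0265] 0.8191655268058918 [ 0.02 -0.32  0.54]
[[ 1.e+00  3.e-04  1.e-04]
 [-1.e-04 -2.e-04  1.e+00]
 [ 3.e-04 -1.e+00 -2.e-04]]
```

View pics/a_scene.png

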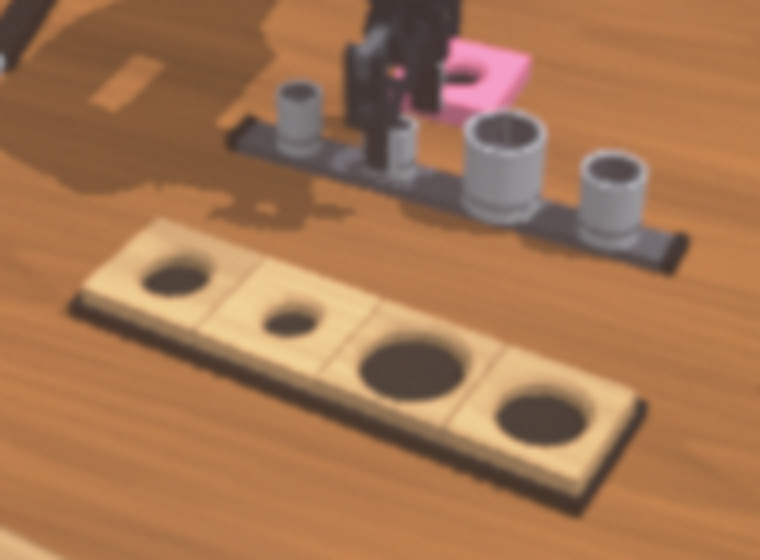

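View pics/a_top.png

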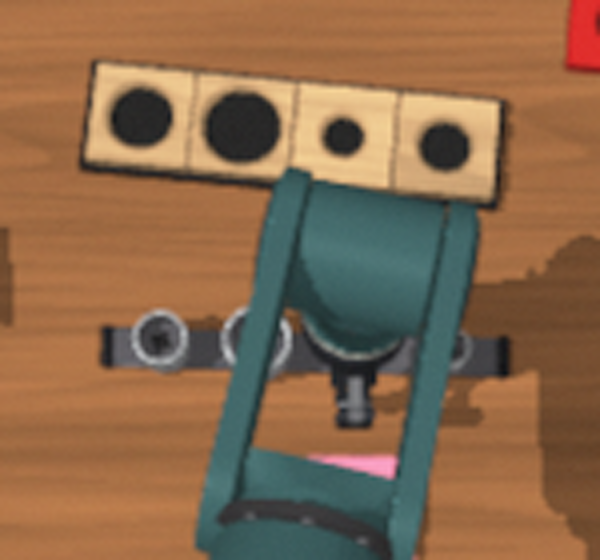

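The scene crop shows the jaws straddling socket_22 at about (390,145), and the neighbouring sockets are clear. I'll close now.

Request:
{"op": "move_arm", "data": {"moves": [[0, 0, 0, 0, 40], [0, 0, 0, 0, 20], [0, 0, 0, 0, 10], [0, 0, 0, 0, 10], [0, 0, 0, 0, 10], [0, 0, 0, 0, 10], [0, 0, 0, 0, 10]], "newtons": 40}}

```text
t: 4.47
tool_pos: [0.4717, -0.0507, 0.0267]
ee_rot: [-0.707, 0.707, 0.0, 0.0]
ft_force: [-1.1, 0.4, 3.4]
width: 0.238
```

Request:
{"op": "move_arm", "data": {"moves": [[0, -3, 0, 0, 10], [0, -8, 0, 0, 10], [0, -16, 0, 0, 10], [0, -28, 0, 0, 10], [0, -40, 0, 0, 10], [0, -50, 0, 0, 10], [20, -55, 0, 0, 10], [45, -55, 1, 0, 10], [70, -55, 2, 0, 10], [70, -55, 2, 0, 10]]}}

```text
t: 5.72
tool_pos: [0.5426, -0.0487, 0.0818]
ee_rot: [-0.707, 0.707, 0.0, 0.0]
ft_force: [-0.0, -0.4, 0.1]
width: 0.241
```

```bash
python3 st.py; python3 - <<'E'
from h import *
for n in ("scene",):
    p=optics.snapshot(n)["pixels"]; c=p[150:290,150:340] if n=="scene" else p[130:270,195:345]
    cv2.imwrite(f"pics/b_{n}.png",cv2.resize(c,None,fx=4,fy=4,interpolation=cv2.INTER_CUBIC))
E
```

```text
5.725 [ 0.5426 -0.0487  0.0818] 0.24124456815292472 [-0.02 -0.37  0.07]
[[ 1.e+00  7.e-04 -4.e-04]
 [ 4.e-04 -2.e-04  1.e+00]
 [ 7.e-04 -1.e+00 -2.e-04]]
```

View pics/b_scene.png

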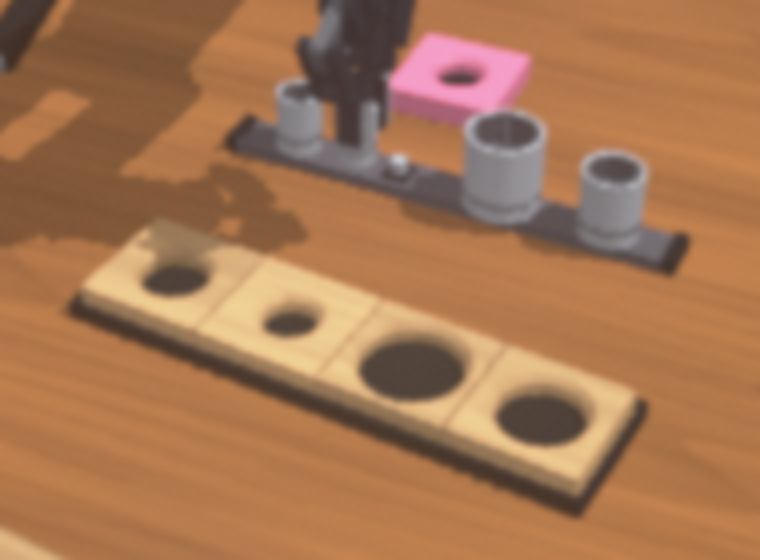

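Socket_22 is held upright at about (365,130), and its post was left behind on the rail at (400,165). Next I carry it to block_34 and lower it.

Request:
{"op": "move_arm", "data": {"moves": [[25, 0, 0, 0, 10], [55, 0, 1, 0, 10], [85, 0, 1, 0, 10], [100, 0, 1, 0, 10], [100, 0, 1, 0, 10], [100, 10, 1, 0, 10], [100, 20, 1, 0, 10], [100, 30, 1, 0, 10], [100, 38, 1, 0, 10], [100, 44, 1, 0, 10], [100, 49, 1, 0, 10], [100, 53, 1, 0, 10], [100, 55, 1, 0, 10], [100, 56, 1, 0, 10], [100, 56, 1, 0, 10]]}}

```text
t: 7.65
tool_pos: [0.6415, -0.0477, 0.0258]
ee_rot: [-0.707, 0.707, 0.0, 0.0]
ft_force: [-1.6, -0.3, 0.3]
width: 0.242
```

```bash
python3 st.py; python3 - <<'E'
from h import *
for n in ("scene",):
    p=optics.snapshot(n)["pixels"]; c=p[150:290,150:340] if n=="scene" else p[130:270,195:345]
    cv2.imwrite(f"pics/c_{n}.png",cv2.resize(c,None,fx=4,fy=4,interpolation=cv2.INTER_CUBIC))
E
```

```text
7.65 [ 0.6415 -0.0477  0.0258] 0.2424286730450246 [-1.56 -0.34  0.25]
[[ 1.e+00  4.e-04  0.e+00]
 [-0.e+00 -1.e-04  1.e+00]
 [ 4.e-04 -1.e+00 -1.e-04]]
```

View pics/c_scene.png

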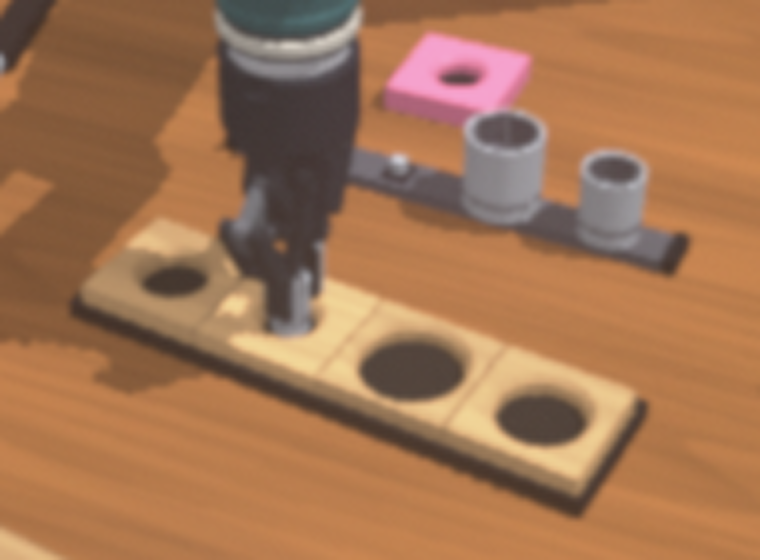

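It is seated in the bore at about (290,320). I release, rise and go to socket_30.

Request:
{"op": "move_arm", "data": {"moves": [[0, 0, 0, 0, 30], [0, 0, 0, 0, 45], [0, 0, 0, 0, 60], [0, -5, 0, 0, 70], [0, -20, 0, 0, 70], [0, -45, 0, 0, 70], [0, -75, 0, 0, 70], [-30, -80, -13, 0, 70], [-70, -80, -31, 0, 70], [-110, -80, -48, 0, 70], [-145, -80, -64, 0, 70], [-165, -80, -73, 0, 70], [-173, -80, -76, 0, 70], [-173, -80, -76, 0, 70], [-173, -65, -76, 0, 70], [-173, -45, -76, 0, 70], [-173, -25, -76, 0, 70], [-173, -10, -76, 0, 70], [-173, 0, -76, 0, 70], [-173, 0, -76, 0, 70]]}}

```text
t: 10.2
tool_pos: [0.468, -0.1233, 0.0243]
ee_rot: [0.707, -0.707, 0.001, 0.001]
ft_force: [-0.2, -0.1, -0.9]
width: 0.822
```

```bash
python3 st.py; python3 - <<'E'
from h import *
for n in ("scene",):
    p=optics.snapshot(n)["pixels"]; c=p[150:290,150:340] if n=="scene" else p[130:270,195:345]
    cv2.imwrite(f"pics/d_{n}.png",cv2.resize(c,None,fx=4,fy=4,interpolation=cv2.INTER_CUBIC))
E
```

```text
10.2 [ 0.468  -0.1233  0.0243] 0.8215868014420263 [-0.25 -0.1  -0.85]
[[ 1.0e+00 -1.9e-03 -3.0e-04]
 [ 3.0e-04  7.0e-04  1.0e+00]
 [-1.9e-03 -1.0e+00  7.0e-04]]
```

View pics/d_scene.png

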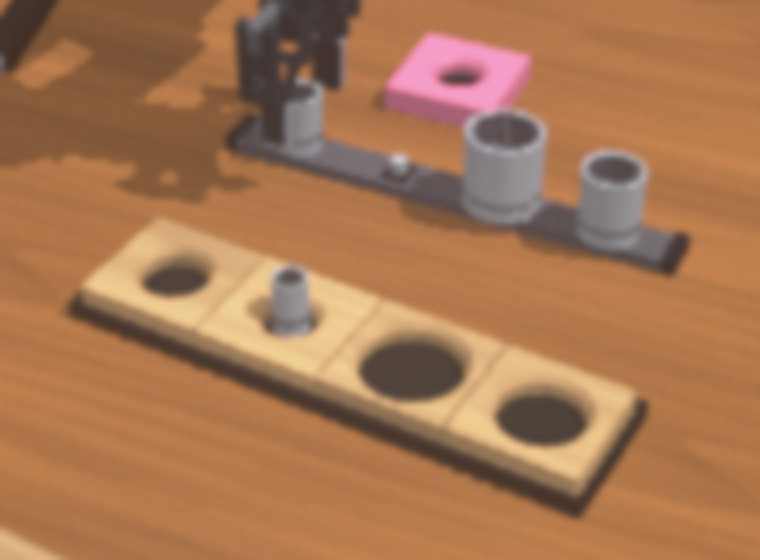

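Socket_22 stands upright in bore 34 at about (290,300). The jaws now straddle socket_30 at (300,115), so I grip, lift and carry it over block_42.

Request:
{"op": "move_arm", "data": {"moves": [[0, -2, 0, 0, 45], [0, -2, 0, 0, 30], [0, -2, 0, 0, 20], [0, -2, 0, 0, 18], [0, -2, 0, 0, 18], [0, -2, 0, 0, 18], [0, -5, 0, 0, 18], [0, -10, 0, 0, 18], [0, -18, 0, 0, 18], [0, -30, 0, 0, 18], [0, -45, 0, 0, 18], [10, -55, 0, 0, 18], [35, -57, -1, 0, 18], [65, -57, -2, 0, 18], [100, -57, -3, 0, 18], [130, -57, -4, 0, 18], [155, -57, -4, 0, 18], [167, -57, -4, 0, 18], [167, -57, -4, 0, 18], [167, -57, -4, 0, 18]]}}

```text
t: 12.75
tool_pos: [0.6347, -0.1277, 0.0823]
ee_rot: [0.707, -0.707, 0.0, 0.0]
ft_force: [0.3, 0.5, -1.3]
width: 0.338
```

```bash
python3 st.py; python3 - <<'E'
from h import *
for n in ("scene",):
    p=optics.snapshot(n)["pixels"]; c=p[150:290,150:340] if n=="scene" else p[130:270,195:345]
    cv2.imwrite(f"pics/e_{n}.png",cv2.resize(c,None,fx=4,fy=4,interpolation=cv2.INTER_CUBIC))
E
```

```text
12.75 [ 0.6347 -0.1277  0.0823] 0.3376335271235519 [ 0.33  0.48 -1.33]
[[ 1.e+00 -9.e-04  2.e-04]
 [-2.e-04  0.e+00  1.e+00]
 [-9.e-04 -1.e+00  0.e+00]]
```

View pics/e_scene.png

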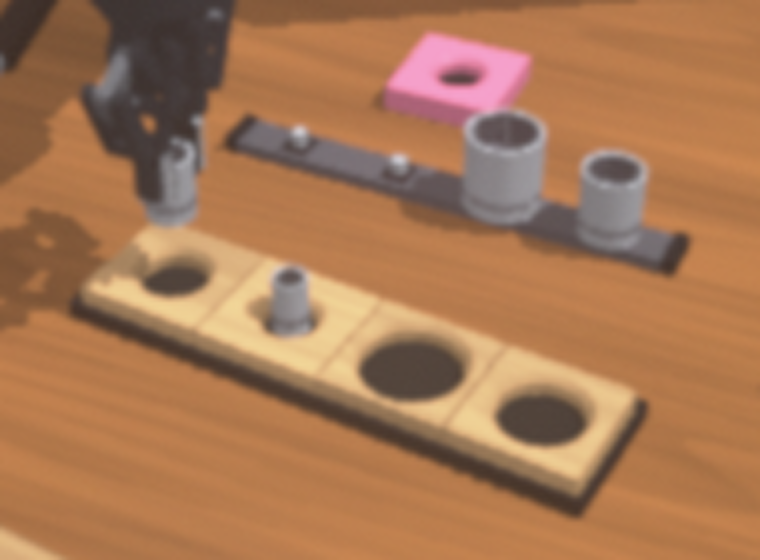

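Socket_30 is held upright at (175,185), over bore 42 at (175,278). I lower it.

Request:
{"op": "move_arm", "data": {"moves": [[0, 8, 0, 0, 18], [0, 18, 0, 0, 18], [0, 28, 0, 0, 18], [0, 37, 0, 0, 18], [0, 44, 0, 0, 18], [0, 49, 0, 0, 18], [0, 53, 0, 0, 18], [0, 55, 0, 0, 18], [0, 56, 0, 0, 18], [0, 56, 0, 0, 18]]}}

```text
t: 14.05
tool_pos: [0.6355, -0.1277, 0.0276]
ee_rot: [-0.707, 0.707, 0.0, 0.0]
ft_force: [-3.6, 0.4, 6.0]
width: 0.338
```

```bash
python3 st.py; python3 - <<'E'
from h import *
for n in ("scene",):
    p=optics.snapshot(n)["pixels"]; c=p[150:290,150:340] if n=="scene" else p[130:270,195:345]
    cv2.imwrite(f"pics/f_{n}.png",cv2.resize(c,None,fx=4,fy=4,interpolation=cv2.INTER_CUBIC))
E
```

```text
14.05 [ 0.6355 -0.1277  0.0276] 0.33772061838799705 [-3.6   0.42  5.97]
[[ 1.e+00  4.e-04 -0.e+00]
 [ 0.e+00 -2.e-04  1.e+00]
 [ 4.e-04 -1.e+00 -2.e-04]]
```

View pics/f_scene.png

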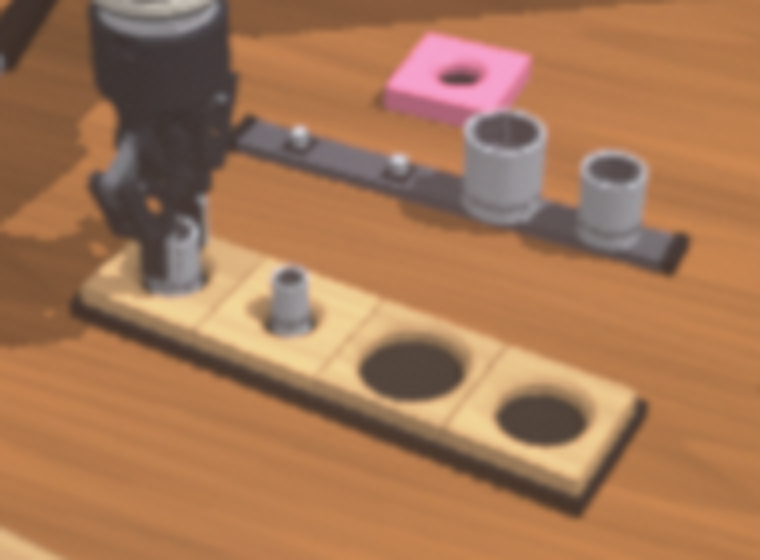

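The force reading is +6 N, so the socket has reached the bore floor. I release and go to socket_50.

Request:
{"op": "move_arm", "data": {"moves": [[0, -1, 0, 0, 40], [0, -1, 0, 0, 55], [0, -1, 0, 0, 70], [0, -5, 0, 0, 75], [0, -20, 0, 0, 75], [0, -45, 0, 0, 75], [0, -75, 0, 0, 80], [-15, -85, 14, 0, 80], [-45, -85, 40, 0, 80], [-75, -85, 68, 0, 80], [-105, -85, 96, 0, 80], [-135, -85, 123, 0, 80], [-155, -85, 142, 0, 80], [-162, -85, 148, 0, 80], [-162, -85, 148, 0, 80], [-162, -70, 148, 0, 80], [-162, -55, 148, 0, 80], [-162, -45, 148, 0, 80], [-162, -45, 148, 0, 80]]}}

```text
t: 16.48
tool_pos: [0.4724, 0.0202, 0.0694]
ee_rot: [0.707, -0.707, 0.001, 0.001]
ft_force: [0.5, -0.0, 0.0]
width: 0.936
```

```bash
python3 st.py; python3 - <<'E'
from h import *
for n in ("scene",):
    p=optics.snapshot(n)["pixels"]; c=p[150:290,150:340] if n=="scene" else p[130:270,195:345]
    cv2.imwrite(f"pics/g_{n}.png",cv2.resize(c,None,fx=4,fy=4,interpolation=cv2.INTER_CUBIC))
E
```

```text
16.475 [0.4724 0.0202 0.0694] 0.9358751287997746 [ 0.5  -0.03  0.01]
[[ 1.0e+00 -3.7e-03  4.0e-04]
 [-4.0e-04  2.0e-04  1.0e+00]
 [-3.7e-03 -1.0e+00  2.0e-04]]
```

View pics/g_scene.png

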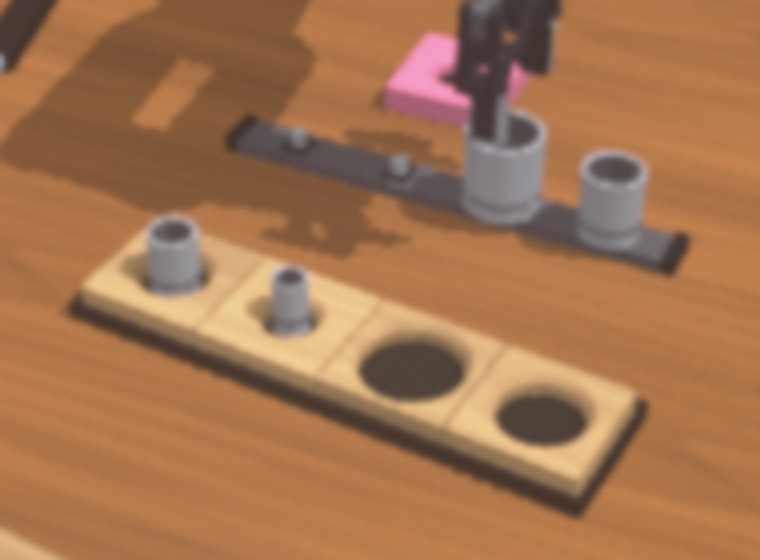

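Socket_30 stands in bore 42 at (173,255). The jaws are open above socket_50, with 80 mm around its 50 mm. I descend and grip.

Request:
{"op": "move_arm", "data": {"moves": [[1, 6, 0, 0, 80], [1, 16, 0, 0, 80], [1, 27, 0, 0, 80], [1, 37, 0, 0, 80], [1, 43, 0, 0, 80], [1, 43, 0, 0, 65], [1, 43, 0, 0, 50], [1, 43, 0, 0, 40], [1, 43, 0, 0, 38], [1, 43, 0, 0, 38], [1, 43, 0, 0, 38], [1, 43, 0, 0, 38]], "newtons": 60}}

```text
t: 18.02
tool_pos: [0.4754, 0.0203, 0.0292]
ee_rot: [-0.707, 0.707, 0.001, 0.001]
ft_force: [2.8, 0.5, 5.3]
width: 0.569
```

Request:
{"op": "move_arm", "data": {"moves": [[0, -3, 0, 0, 38], [0, -7, 0, 0, 38], [0, -13, 0, 0, 38], [0, -22, 0, 0, 38], [0, -34, 0, 0, 38], [0, -45, 0, 0, 38], [5, -50, 0, 0, 38], [25, -50, 2, 0, 38], [55, -50, 4, 0, 38], [85, -50, 6, 0, 38], [115, -50, 8, 0, 38], [145, -50, 10, 0, 38], [168, -50, 11, 0, 38], [177, -50, 11, 0, 38], [177, -50, 11, 0, 38], [177, -50, 11, 0, 38]]}}

```text
t: 20.02
tool_pos: [0.6505, 0.0313, 0.0781]
ee_rot: [-0.707, 0.707, -0.0, -0.0]
ft_force: [-1.2, -0.9, -3.1]
width: 0.57
```

```bash
python3 st.py; python3 - <<'E'
from h import *
for n in ("scene",):
    p=optics.snapshot(n)["pixels"]; c=p[150:290,150:340] if n=="scene" else p[130:270,195:345]
    cv2.imwrite(f"pics/i_{n}.png",cv2.resize(c,None,fx=4,fy=4,interpolation=cv2.INTER_CUBIC))
E
```

```text
20.025 [0.6505 0.0313 0.0781] 0.5700285995325655 [-1.17 -0.89 -3.11]
[[ 1.0e+00 -1.3e-03  0.0e+00]
 [-0.0e+00 -1.0e-04  1.0e+00]
 [-1.3e-03 -1.0e+00 -1.0e-04]]
```

View pics/i_scene.png

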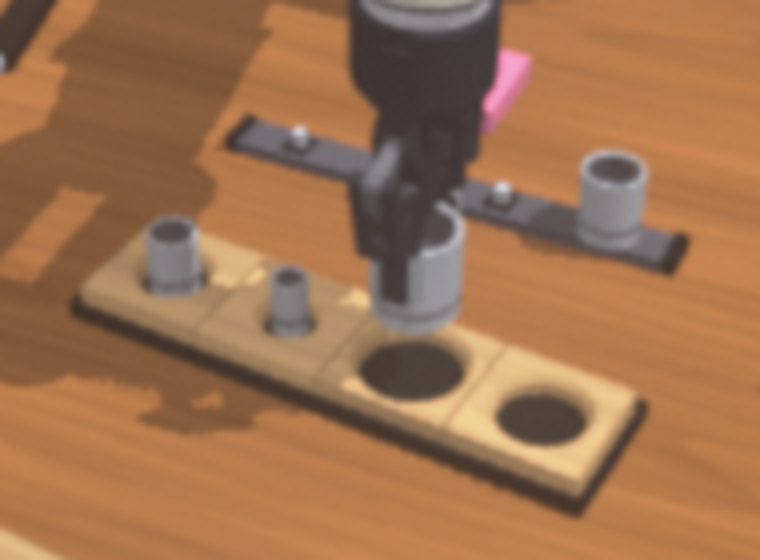

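Socket_50 is held upright at (415,280), over bore 62. I lower it.

Request:
{"op": "move_arm", "data": {"moves": [[1, 6, 0, 0, 38], [1, 14, 0, 0, 38], [1, 23, 0, 0, 38], [1, 31, 0, 0, 38], [1, 38, 0, 0, 38], [1, 43, 0, 0, 38], [1, 46, 0, 0, 38], [1, 48, 0, 0, 38], [1, 49, 0, 0, 38], [1, 50, 0, 0, 38], [1, 50, 0, 0, 38]]}}

```text
t: 21.45
tool_pos: [0.6524, 0.0313, 0.0284]
ee_rot: [-0.707, 0.707, 0.0, 0.0]
ft_force: [0.2, 0.5, -3.8]
width: 0.568
```

```bash
python3 st.py; python3 - <<'E'
from h import *
for n in ("scene",):
    p=optics.snapshot(n)["pixels"]; c=p[150:290,150:340] if n=="scene" else p[130:270,195:345]
    cv2.imwrite(f"pics/j_{n}.png",cv2.resize(c,None,fx=4,fy=4,interpolation=cv2.INTER_CUBIC))
E
```

```text
21.45 [0.6524 0.0313 0.0284] 0.5677823540810537 [ 0.25  0.46 -3.79]
[[ 1.e+00  1.e-04  0.e+00]
 [-0.e+00 -1.e-04  1.e+00]
 [ 1.e-04 -1.e+00 -1.e-04]]
```

View pics/j_scene.png

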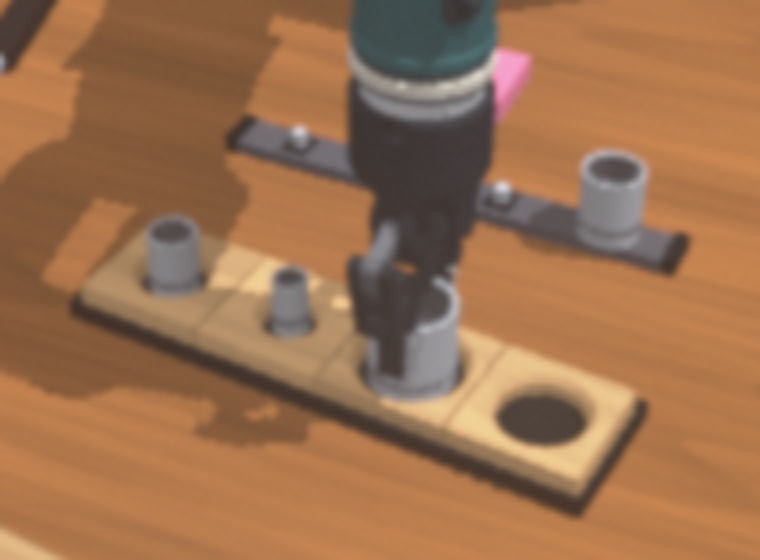

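It is still hanging (-3.8 N), so I ease it down.

Request:
{"op": "move_arm", "data": {"moves": [[0, 1, 0, 0, 38], [0, 1, 0, 0, 38], [0, 2, 0, 0, 38], [0, 2, 0, 0, 38]]}}

```text
t: 22.0
tool_pos: [0.6526, 0.0313, 0.0283]
ee_rot: [-0.707, 0.707, 0.0, 0.0]
ft_force: [-3.4, -0.0, 5.9]
width: 0.569
```

Contact, at +5.9 N. I release and go to socket_40.

Request:
{"op": "move_arm", "data": {"moves": [[0, -1, 0, 0, 55], [0, -1, 0, 0, 65], [0, -1, 0, 0, 75], [0, -1, 0, 0, 80], [0, -6, 0, 0, 80], [0, -20, 0, 0, 80], [0, -45, 0, 0, 80], [0, -72, 0, 0, 80], [-15, -85, 5, 0, 80], [-45, -85, 16, 0, 80], [-80, -85, 28, 0, 75], [-115, -85, 40, 0, 75], [-150, -85, 52, 0, 75], [-170, -85, 59, 0, 75], [-176, -85, 61, 0, 75], [-176, -85, 61, 0, 75], [-176, -70, 61, 0, 75], [-176, -55, 61, 0, 75], [-176, -45, 61, 0, 75], [-176, -45, 61, 0, 75]]}}

```text
t: 24.5
tool_pos: [0.4754, 0.0921, 0.0694]
ee_rot: [-0.707, 0.707, -0.001, -0.001]
ft_force: [0.4, -0.5, 0.6]
width: 0.881
```

```bash
python3 st.py; python3 - <<'E'
from h import *
for n in ("scene",):
    p=optics.snapshot(n)["pixels"]; c=p[150:290,150:340] if n=="scene" else p[130:270,195:345]
    cv2.imwrite(f"pics/k_{n}.png",cv2.resize(c,None,fx=4,fy=4,interpolation=cv2.INTER_CUBIC))
E
```

```text
24.5 [0.4754 0.0921 0.0694] 0.8806679959989764 [ 0.36 -0.53  0.55]
[[ 1.0e+00 -3.7e-03  2.0e-04]
 [-2.0e-04 -4.0e-04  1.0e+00]
 [-3.7e-03 -1.0e+00 -4.0e-04]]
```

View pics/k_scene.png

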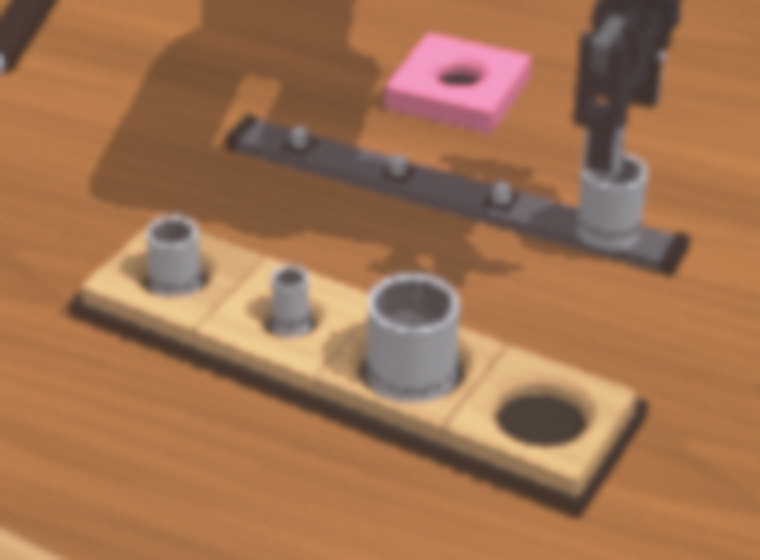

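Socket_50 stands in bore 62 at (412,335). I grip socket_40.

Request:
{"op": "move_arm", "data": {"moves": [[1, 6, 0, 0, 75], [1, 16, 0, 0, 75], [1, 27, 0, 0, 75], [1, 37, 0, 0, 75], [1, 43, 0, 0, 75], [1, 43, 0, 0, 60], [1, 43, 0, 0, 45], [1, 43, 0, 0, 35], [1, 43, 0, 0, 28], [1, 43, 0, 0, 28], [1, 43, 0, 0, 28], [1, 43, 0, 0, 28]], "newtons": 55}}

```text
t: 26.05
tool_pos: [0.4782, 0.0924, 0.0291]
ee_rot: [0.707, -0.707, -0.001, -0.001]
ft_force: [-0.2, 1.4, 5.0]
width: 0.453
```

Request:
{"op": "move_arm", "data": {"moves": [[0, -3, 0, 0, 28], [0, -7, 0, 0, 28], [0, -13, 0, 0, 28], [0, -22, 0, 0, 28], [0, -34, 0, 0, 28], [0, -45, 0, 0, 28], [5, -50, 0, 0, 28], [25, -50, 3, 0, 28], [55, -50, 6, 0, 28], [85, -50, 9, 0, 28], [115, -50, 12, 0, 28], [145, -50, 15, 0, 28], [172, -50, 18, 0, 28], [185, -50, 18, 0, 28], [185, -50, 18, 0, 28], [185, -50, 18, 0, 28]]}}

```text
t: 28.05
tool_pos: [0.6615, 0.1102, 0.0781]
ee_rot: [-0.707, 0.707, -0.001, -0.0]
ft_force: [-1.1, -0.1, -2.5]
width: 0.452
```

```bash
python3 st.py; python3 - <<'E'
from h import *
for n in ("scene",):
    p=optics.snapshot(n)["pixels"]; c=p[150:290,150:340] if n=="scene" else p[130:270,195:345]
    cv2.imwrite(f"pics/l_{n}.png",cv2.resize(c,None,fx=4,fy=4,interpolation=cv2.INTER_CUBIC))
E
```

```text
28.05 [0.6615 0.1102 0.0781] 0.4516193974715314 [-1.07 -0.14 -2.54]
[[ 1.0e+00 -1.4e-03  0.0e+00]
 [-0.0e+00 -2.0e-04  1.0e+00]
 [-1.4e-03 -1.0e+00 -2.0e-04]]
```

View pics/l_scene.png

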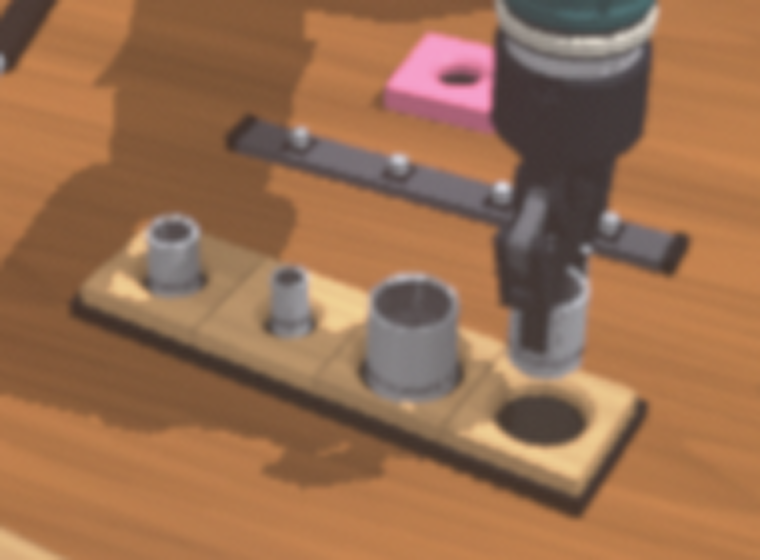

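Socket_40 is held upright at (548,320), over bore 52. I lower it.

Request:
{"op": "move_arm", "data": {"moves": [[0, 6, 0, 0, 28], [0, 14, 0, 0, 28], [0, 23, 0, 0, 28], [0, 31, 0, 0, 28], [0, 38, 0, 0, 28], [0, 43, 0, 0, 28], [0, 46, 0, 0, 28], [0, 48, 0, 0, 28], [0, 49, 0, 0, 28], [0, 50, 0, 0, 28], [0, 51, 0, 0, 28], [0, 51, 0, 0, 28]]}}

```text
t: 29.6
tool_pos: [0.6626, 0.1103, 0.0282]
ee_rot: [-0.707, 0.707, 0.0, 0.0]
ft_force: [-1.4, -0.5, 1.6]
width: 0.45
```

Contact. I release and retreat upward.

Request:
{"op": "move_arm", "data": {"moves": [[0, 0, 0, 0, 45], [0, 0, 0, 0, 55], [0, 0, 0, 0, 65], [0, 0, 0, 0, 75], [0, -6, 0, 0, 80], [0, -20, 0, 0, 80], [0, -45, 0, 0, 80], [0, -75, 0, 0, 80], [0, -110, 0, 0, 80], [-30, -140, 0, 0, 80], [-75, -150, 0, 0, 80], [-120, -150, 0, 0, 80], [-165, -150, 0, 0, 80], [-210, -150, 0, 0, 80], [-250, -150, 0, 0, 80], [-280, -150, 0, 0, 80], [-300, -150, 0, 0, 80], [-300, -150, 0, 0, 80], [-300, -150, 0, 0, 80]]}}

```text
t: 31.98
tool_pos: [0.3632, 0.1104, 0.1782]
ee_rot: [0.707, -0.707, -0.001, -0.001]
ft_force: [-0.6, 0.2, 0.8]
width: 0.94
```

```bash
python3 st.py; python3 - <<'E'
from h import *
for n in ("scene","top"):
    s=optics.snapshot(n);p=s["pixels"]; 
    if n=="top":
        c=p[138:200,205:335].copy();c=cv2.resize(c,None,fx=6,fy=6,interpolation=cv2.INTER_CUBIC)
        full=lambda u:(np.array(u)+.5)/6-.5+np.array([205,138])
        h=cv2.cvtColor(c,cv2.COLOR_BGR2HSV)
        g=((c.min(axis=2)>110)&(h[...,1]<60)).astype(np.uint8)*255
        B=dict(s40=(.6607,.1108,.056),s50=(.6518,.0313,.063),s22=(.643,-.0483,.047),s30=(.6341,-.1278,.051))
        for k in cv2.findContours(g,cv2.RETR_EXTERNAL,cv2.CHAIN_APPROX_NONE)[0]:
            if cv2.contourArea(k)>500:
                e=cv2.fitEllipse(k)
                n2,b=min(B.items(),key=lambda kv:np.linalg.norm(proj(s,kv[1])-full(e[0])))
                print(n2,e[1],(1000*(ray(s,full(e[0]),b[2])[:2]-b[:2])).round(1),"mm off axis")
    else: c=cv2.resize(p[150:290,150:340],None,fx=4,fy=4,interpolation=cv2.INTER_CUBIC)
    cv2.imwrite(f"pics/z_{n}.png",c)
E
```

```text
31.975 [0.3632 0.1104 0.1782] 0.9403008257056494 [-0.58  0.15  0.84]
[[ 1.0e+00  2.3e-03  1.0e-04]
 [-1.0e-04  2.0e-04  1.0e+00]
 [ 2.3e-03 -1.0e+00  2.0e-04]]
s22 (26.487934112548828, 39.75921630859375) [-10.1   1.7] mm off axis
s30 (57.34397506713867, 68.72868347167969) [-1.9  1.5] mm off axis
s50 (98.64905548095703, 110.89501953125) [-3.  -0.1] mm off axis
s40 (77.0663070678711, 82.99227142333984) [-1.4 -1. ] mm off axis
```

View pics/z_scene.png

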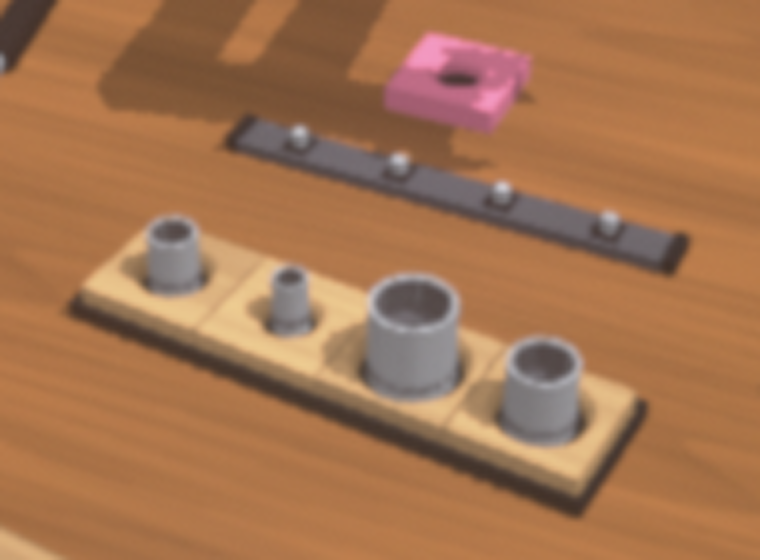

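View pics/z_top.png

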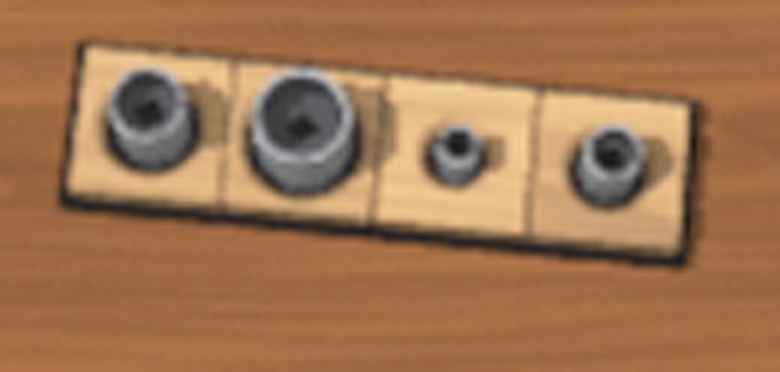

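The -10 mm reading for socket_22 came from a partial contour of its side wall (26x40 px). I'll check it again by its dark opening before handing in.

```bash
python3 - <<'E'
from h import *
s=optics.snapshot("top");p=s["pixels"]
c=cv2.resize(p[155:170,272:292],None,fx=10,fy=10,interpolation=cv2.INTER_CUBIC)
d=(c.max(axis=2)<85).astype(np.uint8)*255
k=max(cv2.findContours(d,cv2.RETR_EXTERNAL,cv2.CHAIN_APPROX_NONE)[0],key=cv2.contourArea)
M=cv2.moments(k);u=np.array([M["m10"]/M["m00"],M["m01"]/M["m00"]])
u=(u+.5)/10-.5+np.array([272,155]);print(u,cv2.boundingRect(k),ray(s,u,.047),"axis .643 -.0483")
for n,box in (("top",(110,150,410,280)),):
    x0,y0,x1,y1=box
    p0=cv2.imread("pics/top0.png");
    for nm,(a,b,cc,e) in dict(screwdriver=(135,165,162,240),ratchet=(362,170,405,260)).items():
        print(nm,"mean abs change",cv2.absdiff(p0[b:e,a:cc],p[b:e,a:cc]).mean())
E
```

```text
[280.84915117 161.53895177] (71, 51, 43, 39) [ 0.64062416 -0.04861727  0.047     ] axis .643 -.0483
screwdriver mean abs change 1.9869958847736626
ratchet mean abs change 2.8000861326442723
```

Socket_22 is about 2.4 mm off the bore axis, and neither bystander has moved. I'm handing in.

```bash
python3 -c "
from cell import bot
print(bot.hand_in()); print(bot.get_obs()['t'])"
```

```text
the job is handed in; nothing more can be done
None
the job is handed in; nothing more can be done
```

All four sockets are in their matching bores (22 in 34, 30 in 42, 40 in 52, 50 in 62). Each was gripped across the row, lowered in and released. I handed in at about 32 s, with the arm clear of everything.

- **Position:** the last top picture put the sockets about 1.7 to 3 mm off their bore axes, against the 9 mm limit. In the scene picture all four stand upright with the hexagon up.
- **Seating:** the 30, 40 and 50 mm sockets gave a clear upward contact force before release. The 22 mm socket gave almost none (0.3 N), so its seating rests on the commanded height and the pictures.
- **Failed check:** the first measurement of socket_22 read 10 mm off its axis. That came from a partial outline of its side wall; measuring its dark opening instead gave 2.4 mm.
- **Bystanders:** the areas around the ratchet and the screwdriver are practically unchanged from the first picture.

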